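# Index the sample carousel and load the roller sleeve

### The job

The carousel on the test bench has one empty spindle left. First push the turntable round until its detent settles with the empty spindle at the loading pointer; then slide the loose roller sleeve down over that spindle until it sits fully home on its shoulder, and let go. Leave the two tins, the beaker and the dish where they stand.

Things in the scene. Friction and masses are not known exactly. Their poses are not given: they have to be found in the camera images.
- carousel: Fixed round grey base of the carousel, 250 mm across, carrying the turntable. Origin: on the turntable's axis at bench level; z up, -x towards its loading pointer, +x towards the aluminium detent housing (reaching 163 mm from the axis, 44 mm high).
- pointer_tip (a point): Tip of the loading pointer, a steel block 30 mm wide and 57 mm high fixed to the base on the side nearer the robot; the tip, on its top, points at the disc's edge, 116 mm from the axis, and the block reaches 145 mm from the axis.
- disc_center (a point): Centre of the turntable's top face, 56 mm above the bench: an aluminium disc 230 mm across with four spindles 90 degrees apart on a circle of 85 mm radius. Three carry black sleeves (50 mm across, top 130 mm above the bench) clamped by steel cap nuts (26 mm across, top at 142 mm): they turn with the disc and do not come off. A central hub, 44 mm across, is 72 mm high.
- turntable (a joint): Angle of the turntable, rad, growing counter-clockwise seen from above; it turns both ways. At 0 the empty spindle is across from the pointer, at +pi or -pi it is at the pointer. A sprung detent gives a rest position every pi/2 and pulls in from up to about 0.6 rad either side; 3 to 6 N pushing sideways on a spindle moves it on.
- loading_point (a point): Fixed point in front of the pointer, on the spindle circle 85 mm from the axis, 60 mm above the bench: where the foot of the empty spindle must come.
- spindle_seat (a point): Foot of the empty spindle: the centre of the top face of its shoulder (32 mm across), 60 mm above the bench; a sleeve rests on this shoulder when fully down. It moves with the turntable. The spindle is a bare steel rod 16 mm in diameter rising from here to 142 mm above the bench, its last 6 mm tapered to 10 mm.
- spindle_mid (a point): Point on the axis of the empty spindle, 35 mm above spindle_seat (95 mm above the bench).
- sleeve: Loose roller sleeve standing upright on the bench: a black rubber-covered steel tube, 50 mm outside, 70 mm high, straight bore 20 mm right through, about 0.3 kg, the same both ways up. Origin: centre of its underside; z along its axis.
- sleeve_mid (a point): Centre of the loose sleeve, on its axis, 35 mm above its underside.
- tin_a: Open ribbed tin half full of set white latex, 76 mm across, 105 mm high; a bystander. Origin: centre of its underside.
- tin_b: Open ribbed tin half full of set white latex, 72 mm across, 95 mm high; a bystander. Origin: centre of its underside.
- beaker: Glass beaker, 70 mm across the rim, 90 mm high; a bystander. Origin: centre of its underside.
- dish: Shallow aluminium sample dish, 110 mm across, 20 mm high; a bystander. Origin: centre of its underside.
There are look-alikes about, which are no part of the job. What is shaped like the sleeve but purple is not meant.

How it is judged:
On the way, in this order (a step that is already met when the one before it is completed fails the run):
1. the turntable rests with the empty spindle at the loading pointer (horizontal distance between spindle_seat and loading_point below 0.008 m and velocity of joint turntable between -0.1 and 0.1 rad/s), for 0.3 s.
2. the loose sleeve is fully down on that spindle (distance between sleeve_mid and spindle_mid below 0.006 m), for 0.2 s.
At the end, for the whole second after the job is handed in: The empty spindle is within 8 mm of the loading point with the turntable at rest (under 0.1 rad/s), and the sleeve is on it, its centre within 6 mm of the spindle's mid point (fully down), at rest (under 0.02 m/s) and released (all of step 1 and distance between sleeve_mid and spindle_mid below 0.006 m and linear speed of sleeve below 0.02 m/s); the robot touches nothing.
It fails at once if the tin (tin_a) is shifted by more than 30 mm (distance of tin_a from where it was at the start of the episode above 0.03 m).
It fails at once if the tin (tin_b) is shifted by more than 30 mm (distance of tin_b from where it was at the start of the episode above 0.03 m).
It fails at once if the beaker (beaker) is shifted by more than 30 mm (distance of beaker from where it was at the start of the episode above 0.03 m).
It fails at once if the dish (dish) is shifted by more than 30 mm (distance of dish from where it was at the start of the episode above 0.03 m).
It also fails if it takes over 64 s, if anything falls off the work surface, if the arm or the gripper's body presses on something with over 40 N, if the wrist force passes 120 N, or if a joint passes its speed limit or range.

### The arm

A 6-joint arm with a two-finger parallel gripper is mounted at the origin on the work surface. World frame = base frame: x ahead of the robot, y to its left, z up, the work surface at z = 0. Lengths are in m, angles in rad, forces in N, time in s.
With the tool pointing down it reaches from about 0.325 to 0.925 m from the base axis. Payload 3.1 kg.
Tool frame: the origin (TCP) lies at the very end of the fingers, on their centre line; the grasp point (between the pads) lies behind it (grasp_offset is the z of the grasp point in the tool frame, in m); z points along the fingers, y is the line along which they close (so a half turn about z gives the same grasp; the last joint's range is limited). The gripper opens to 85 mm and grips with 20 to 120 N. Pads are 22 mm wide; open, the fingers measure 114 mm over their backs; the gripper's body (76 mm by 85 mm) begins 54 mm behind the grasp point. The pads swing forward as they close: fully open they stand 13 mm farther back than shut.
Start: joints at [-1.214, 0.217, 1.613, -0, 1.311, -0.112], TCP at [0.282, -0.558, 0.231] pointing down, gripper open.
Joint ranges: [-2.75, 2.75], [-0.78, 2.1], [0.31, 2.55], [-1.13, 4.27], [0.13, 2.63], [-2.58, 2.58]. Speed limits (rad/s): [2.79, 2.79, 3.14, 3.14, 3.14, 3.14].

### API

Orientations are given as a 3x3 rotation matrix whose columns are the frame's x, y, z axes.
In Python, from cell import get_state, read_camera, calibration, sign_off, regions_of, grasp_offset gives the robot as it stands. The module is installed in compiled form; this text tells all that it offers.
- The arm moves only by the tool move_arm, never from a script. Its argument "plan" is a list of rows, each an object of numbers: "tx", "ty", "tz": the shift along the tool's x, y, z in m; "wx", "wy", "wz": the turn, a rotation vector about the tool's x, y, z in rad; "fingers": the opening, from -1 (shut) to 1 (fully open). A call has exactly 10 rows; each row is the pose to reach, as a shift and turn from the pose commanded when the call began, along the tool's axes at that moment; what a row does not reach only later rows make up. A row lasts 1/8 s, in which the tool goes at most 62.5 mm and 10.7 degrees, less where a joint would pass 70% of its speed; a pose out of reach is approached as far as the arm can. A call with a gripper value outside its range is refused whole. The fingers move at their own pace and stop on an object; "newtons" is the grip in N (left out, the last holds). Time passes only in rows, so rows that repeat a pose let the fingers close, or fill a call up. It gives the time, the measured TCP pose, the force, the opening and the grip force at its end, in the units of the state.
- get_state(): the state, without advancing time (a new reading comes with each control period).
- read_camera(name): name is "side" or "top"; returns the picture (480x640x3 uint8, red, green, blue); there is no depth.
- calibration(name): a dict with "mtx" (3x3 intrinsics, pixels), "R" (3x3) and "t" (3): a world point X has camera coordinates R X + t. Camera axes: x right, y down, z forward; pixel columns grow to the right and rows downward; lengths in m; the calibration is good to about 2 mm. A picture is of the moment at which its call begins. calibration takes no time and is no camera call.
- sign_off(): hands the job in; it is judged then, once.
Trained networks look in the newest picture that a camera, given by its name, has taken for a name from the list of things; names that differ only in an ending like _2 or _b are one class to them, and where a whole thing is asked for, a point or a joint stands for the part that bears it (a point fixed in the world has none). Each returns a list of dicts, best first, with "p" (0 to 1); they miss things now and then, are a little off and sometimes report something else, mostly with a low value. They report only what shows in the picture. A call takes as long as a camera call. They do not tell look-alikes from the thing itself.
- regions_of(query, camera): "region" (480x640 bool, what is visible of it) and "bbox" ([left, top, width, height] in pixels, round what is visible of it).
The state is a dict: "time": time; "joints": joint angles; "joint_vel": joint speeds; "tau": joint torques, N m; "ee_pos": TCP position; "tcp_rot": TCP orientation; "contact_force": force on the tool from outside, world axes, zero at the start; "ft_torque": the same for the moment, N m; "opening": finger opening in m; "grip_force": force on a finger pad.
Only numpy, scipy, OpenCV 4.12 (cv2) and the standard library are available. Lean on these libraries where they do the work, as an engineer would, in place of code of your own. Each camera call takes 0.05 s, during which the arm holds its last target. There are 200 camera calls.

## Working session

There is one attempt and no reset: what is moved stays moved. The work goes in short steps, Python scripts to look and compute and a tool call to move; the robot and the scene stay as the last step left them, time stands still between calls to the robot, and variables do not carry over. Pictures are saved under pics/ and viewed, at most 10 in all, crops included, and the job is handed in when it is done.

Besides the shell and the picture viewer there is one more tool, called after "Request:" in YAML: its name, and indented under it one key for each argument. move_arm: Moves the arm, as the interface text tells. Its arguments: {"type":"object","properties":{"plan":{"type":"array"},"newtons":{"type":"number"}},"required":["plan"]}

```bash
mkdir -p pics
python3 - <<'E'
from cell import *
import cv2,numpy as np
for n in("top","side"):
    im=read_camera(n);cv2.imwrite(f"pics/{n}0.png",im[:,:,::-1])
    c=calibration(n);print(n,c["mtx"].tolist(),np.round(c["R"],4).tolist(),np.round(c["t"],4).tolist(), "cam",np.round(-c["R"].T@c["t"],3))
    for q in("carousel","sleeve","turntable","spindle_seat","tin_a","beaker","dish"):
        print(q,[(round(r["p"],2),r["bbox"]) for r in regions_of(q,n)][:6])
s=get_state();print(s["ee_pos"],np.round(s["tcp_rot"],3).tolist(),s["opening"],grasp_offset,s["time"])
E
```

```text
top [[548.719618073664, 0.0, 322.94783776968245], [0.0, 548.719618073664, 256.6104114680298], [0.0, 0.0, 1.0]] [[-0.0665, -0.9978, -0.0017], [-0.9764, 0.0655, -0.2059], [0.2056, -0.0121, -0.9786]] [0.0285, 0.6227, 1.4245] cam [0.317 0.005 1.522]
carousel [(0.81, [229.8, 230.7, 85.3, 111.3])]
sleeve [(0.81, [361.0, 316.8, 19.9, 21.2]), (0.76, [358.4, 275.9, 18.9, 22.7])]
turntable [(0.85, [230.6, 240.7, 81.8, 88.8]), (0.49, [357.0, 275.3, 23.6, 23.4])]
spindle_seat [(0.9, [229.0, 243.1, 83.4, 88.3])]
tin_a [(0.93, [255.8, 189.2, 29.1, 36.6]), (0.69, [324.8, 190.1, 28.1, 35.9]), (0.37, [229.4, 242.3, 83.1, 84.8])]
beaker [(0.84, [476.6, 263.1, 34.6, 26.0])]
dish [(0.68, [112.3, 271.2, 40.7, 39.6])]
side [[457.56345834276163, 0.0, 322.73158940631004], [0.0, 457.56345834276163, 244.90285885167373], [0.0, 0.0, 1.0]] [[-0.9551, -0.2961, -0.0123], [-0.1988, 0.671, -0.7143], [0.2198, -0.6798, -0.6997]] [0.5673, 0.1722, 1.177] cam [0.317 0.853 0.954]
carousel [(0.59, [268.5, 241.4, 109.5, 99.5])]
sleeve [(0.73, [344.9, 213.2, 20.4, 31.6]), (0.68, [369.5, 145.0, 12.6, 34.0]), (0.6, [381.2, 222.8, 20.1, 28.6]), (0.17, [268.3, 239.2, 109.1, 102.7])]
turntable [(0.59, [276.9, 240.9, 92.3, 89.1])]
spindle_seat [(0.95, [278.7, 238.8, 89.5, 88.4]), (0.47, [368.6, 148.5, 17.2, 30.8])]
tin_a [(0.86, [227.3, 243.5, 36.5, 47.3]), (0.73, [259.4, 206.1, 24.3, 37.8])]
beaker []
dish [(0.63, [235.6, 408.3, 49.5, 53.4])]
[ 0.28240209 -0.55760419  0.23134785] [[0.892, 0.452, 0.0], [0.452, -0.892, -0.0], [-0.0, 0.0, -1.0]] 0.08536048228310741 -0.0187 0.8
```

Run:
```python
import cv2
a=cv2.imread("pics/top0.png")[180:360,200:440];b=cv2.imread("pics/side0.png")[130:350,190:440]
cv2.imwrite("pics/top0c.png",cv2.resize(a,None,fx=3.3,fy=3.3,interpolation=2))
cv2.imwrite("pics/side0c.png",cv2.resize(b,None,fx=2.7,fy=2.7,interpolation=2))
```

```text
(no output)
```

View pics/top0c.png

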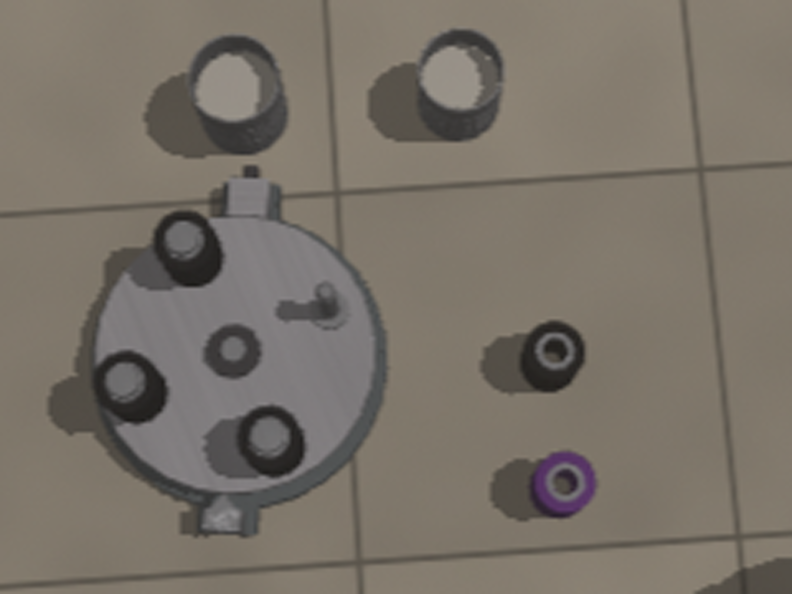

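View pics/side0c.png

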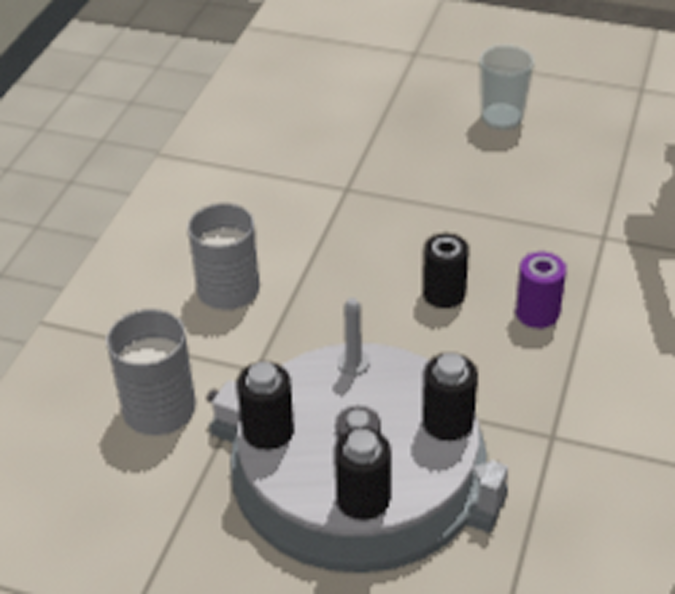

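The black sleeve is at crop (552,355), full (367,287). The purple look-alike is at crop (565,483), full (371,326). The task excludes purple, so I take the black one, which stands loose on the bench. The empty spindle's foot is at crop (328,310), the pointer is at the bottom (222,510) and the detent housing at the top (248,195).

```bash
cat > h.py <<'E'
from cell import *
import numpy as np,cv2
C={n:calibration(n) for n in("top","side")}
def p2w(n,uv,z):
    c=C[n];d=c["R"].T@np.linalg.inv(c["mtx"])@np.array([uv[0],uv[1],1.]);o=-c["R"].T@c["t"]
    return (o+d*(z-o[2])/d[2])[:2]
def w2p(n,X):
    c=C[n];q=c["mtx"]@(c["R"]@np.asarray(X)+c["t"]);return q[:2]/q[2]
O={"top":(200,180,3.3),"side":(190,130,2.7)}
def crop(n,uv,z):
    x,y,s=O[n];return p2w(n,((uv[0]+.5)/s-.5+x,(uv[1]+.5)/s-.5+y),z)
E
python3 - <<'E'
from h import *
P={"top":dict(e=(324,288),n1=(185,240),n2=(126,380),n3=(270,436),hub=(233,348)),
"side":dict(e=(352,302),n1=(263,372),n2=(363,441),n3=(451,362),hub=(358,417))}
for n in P:
    W={k:crop(n,v,.072 if k=="hub" else .142) for k,v in P[n].items()}
    c=np.mean([W[k] for k in("e","n1","n2","n3")],0)
    print(n,"c",c.round(4),"hub",W["hub"].round(4))
    for k in W: d=W[k]-c;print(k,W[k].round(4),np.hypot(*d).round(4),np.degrees(np.arctan2(d[1],d[0])).round(1))
c=None
for k,uv,z in(("ptr",(222,500),.057),("ptr_outer",(221,533),.057),("house",(250,187),.044)):print(k,crop("top",uv,z).round(4))
for k,uv,z in(("ptr",(490,470),.057),("house",(222,398),.044)):print("s",k,crop("side",uv,z).round(4))
print("sleeve",crop("top",(554,349),.07),crop("side",(446,246),.07))
for n in("top","side"):
  for q in("sleeve","tin_a"):
    for r in regions_of(q,n):
        b=r["bbox"];print(n,q,round(r["p"],2),b,p2w(n,(b[0]+b[2]/2,b[1]+b[3]/2),.035 if q=="sleeve" else .05).round(4))
for q,uv in(("dish",(132.5,291)),("beaker",(494,276))):print(q,p2w("top",uv,.02))
E
```

```text
top c [0.5523 0.1312] hub [0.5535 0.1327]
e [0.5844 0.0538] 0.0838 -67.5
n1 [0.6297 0.1599] 0.0825 20.3
n2 [0.5228 0.2097] 0.0838 110.6
n3 [0.4724 0.1015] 0.0853 -159.6
hub [0.5535 0.1327] 0.0019 50.6
side c [0.5526 0.1335] hub [0.5533 0.132 ]
e [0.5824 0.0543] 0.0846 -69.4
n1 [0.6318 0.163 ] 0.0845 20.4
n2 [0.5226 0.2135] 0.0855 110.6
n3 [0.4737 0.1032] 0.0846 -159.0
hub [0.5533 0.132 ] 0.0017 -65.3
ptr [0.4331 0.1486]
ptr_outer [0.4069 0.1506]
house [0.6939 0.1145]
s ptr [0.4226 0.1461]
s house [0.6963 0.1239]
sleeve [ 0.53565515 -0.12673868] [ 0.53479614 -0.12827519]
top sleeve 0.81 [361.0, 316.8, 19.9, 21.2] [ 0.4263 -0.1296]
top sleeve 0.76 [358.4, 275.9, 18.9, 22.7] [ 0.5358 -0.1304]
top tin_a 0.93 [255.8, 189.2, 29.1, 36.6] [0.7762 0.1241]
top tin_a 0.69 [324.8, 190.1, 28.1, 35.9] [ 0.7617 -0.0668]
top tin_a 0.37 [229.4, 242.3, 83.1, 84.8] [0.5581 0.1327]
side sleeve 0.73 [344.9, 213.2, 20.4, 31.6] [ 0.5336 -0.1316]
side sleeve 0.68 [369.5, 145.0, 12.6, 34.0] [ 0.5503 -0.4901]
side sleeve 0.6 [381.2, 222.8, 20.1, 28.6] [ 0.4241 -0.1275]
side sleeve 0.17 [268.3, 239.2, 109.1, 102.7] [0.5553 0.1223]
side tin_a 0.86 [227.3, 243.5, 36.5, 47.3] [0.7753 0.1157]
side tin_a 0.73 [259.4, 206.1, 24.3, 37.8] [ 0.7713 -0.0626]
dish [0.5709928  0.51785129]
beaker [ 0.54604034 -0.48366079]
```

Request:
move_arm:
  plan:
    - {"tx": 0.03, "ty": -0.021, "wz": -0.1, "fingers": -1}
    - {"tx": 0.08, "ty": -0.056, "wz": -0.22, "fingers": -1}
    - {"tx": 0.13, "ty": -0.092, "wz": -0.34, "fingers": -1}
    - {"tx": 0.18, "ty": -0.127, "wz": -0.46, "fingers": -1}
    - {"tx": 0.23, "ty": -0.162, "wz": -0.58, "fingers": -1}
    - {"tx": 0.28, "ty": -0.197, "wz": -0.7, "fingers": -1}
    - {"tx": 0.33, "ty": -0.233, "wz": -0.82, "fingers": -1}
    - {"tx": 0.38, "ty": -0.268, "wz": -0.94, "fingers": -1}
    - {"tx": 0.42, "ty": -0.296, "wz": -1.04, "fingers": -1}
    - {"tx": 0.45, "ty": -0.317, "wz": -1.1, "fingers": -1}
  newtons: 40

```text
$.plan[0]: bad value
```

Run:
```python
from h import *
s=get_state();print(s["ee_pos"],np.round(s["tcp_rot"],3).tolist(),s["joints"].round(2) if hasattr(s["joints"],"round") else s["joints"],s["time"],s["opening"],s["contact_force"])
im=read_camera("side");cv2.imwrite("pics/s1.png",im[:,:,::-1])
a=cv2.imread("pics/side0.png")[225:345,265:380].astype(int);b=im[225:345,265:380,::-1].astype(int)
print(np.abs(a-b).max(2).mean(), (np.abs(a-b).max(2)>40).mean())
```

```text
[ 0.28239906 -0.55755765  0.23129138] [[0.892, 0.452, -0.0], [0.452, -0.892, 0.0], [0.0, -0.0, -1.0]] [-1.21  0.22  1.61 -0.    1.31 -0.11] 1.0 0.08520176429142058 [-0.51575891  0.75089592 -0.33715827]
1.165 0.0
```

Request:
move_arm:
  plan:
    - {"tx": 0.03, "ty": -0.021, "tz": 0, "wx": 0, "wy": 0, "wz": -0.1, "fingers": -1}
    - {"tx": 0.08, "ty": -0.056, "tz": 0, "wx": 0, "wy": 0, "wz": -0.22, "fingers": -1}
    - {"tx": 0.13, "ty": -0.092, "tz": 0, "wx": 0, "wy": 0, "wz": -0.34, "fingers": -1}
    - {"tx": 0.18, "ty": -0.127, "tz": 0, "wx": 0, "wy": 0, "wz": -0.46, "fingers": -1}
    - {"tx": 0.23, "ty": -0.162, "tz": 0, "wx": 0, "wy": 0, "wz": -0.58, "fingers": -1}
    - {"tx": 0.28, "ty": -0.197, "tz": 0, "wx": 0, "wy": 0, "wz": -0.7, "fingers": -1}
    - {"tx": 0.33, "ty": -0.233, "tz": 0, "wx": 0, "wy": 0, "wz": -0.82, "fingers": -1}
    - {"tx": 0.38, "ty": -0.268, "tz": 0, "wx": 0, "wy": 0, "wz": -0.94, "fingers": -1}
    - {"tx": 0.42, "ty": -0.296, "tz": 0, "wx": 0, "wy": 0, "wz": -1.04, "fingers": -1}
    - {"tx": 0.45, "ty": -0.317, "tz": 0, "wx": 0, "wy": 0, "wz": -1.1, "fingers": -1}
  newtons: 40

```text
time: 2.3
ee_pos: [0.5414, -0.0693, 0.2316]
tcp_rot: [[-0.002, 1.0, 0.001], [1.0, 0.002, -0.0], [-0.0, 0.001, -1.0]]
contact_force: [0.6, 0.4, -0.5]
opening: -0.0001
grip_force: 0.0
```

Request:
move_arm:
  plan:
    - {"tx": 0.04, "ty": 0.02, "tz": 0, "wx": 0, "wy": 0, "wz": 0, "fingers": -1}
    - {"tx": 0.08, "ty": 0.04, "tz": 0, "wx": 0, "wy": 0, "wz": 0, "fingers": -1}
    - {"tx": 0.12, "ty": 0.06, "tz": 0, "wx": 0, "wy": 0, "wz": 0, "fingers": -1}
    - {"tx": 0.15, "ty": 0.08, "tz": 0, "wx": 0, "wy": 0, "wz": 0, "fingers": -1}
    - {"tx": 0.15, "ty": 0.08, "tz": 0, "wx": 0, "wy": 0, "wz": 0, "fingers": -1}
    - {"tx": 0.15, "ty": 0.08, "tz": 0.03, "wx": 0, "wy": 0, "wz": 0, "fingers": -1}
    - {"tx": 0.15, "ty": 0.08, "tz": 0.07, "wx": 0, "wy": 0, "wz": 0, "fingers": -1}
    - {"tx": 0.15, "ty": 0.08, "tz": 0.11, "wx": 0, "wy": 0, "wz": 0, "fingers": -1}
    - {"tx": 0.15, "ty": 0.08, "tz": 0.14, "wx": 0, "wy": 0, "wz": 0, "fingers": -1}
    - {"tx": 0.15, "ty": 0.08, "tz": 0.144, "wx": 0, "wy": 0, "wz": 0, "fingers": -1}

```text
time: 3.55
ee_pos: [0.6179, 0.0774, 0.0842]
tcp_rot: [[0.003, 1.0, -0.007], [1.0, -0.003, -0.0], [-0.0, -0.007, -1.0]]
contact_force: [-0.3, -0.3, 0.1]
opening: -0.0005
grip_force: 0.0
```

Run:
```python
import numpy as np
c=np.array([.553,.132]);p0=np.array([.621,.081])
for a in range(-37,-185,-6):
    p=c+.085*np.array([np.cos(np.radians(a)),np.sin(np.radians(a))]);print(a,p.round(3),"tx,ty",(p-p0)[::-1].round(3))
```

```text
-37 [0.621 0.081] tx,ty [-0. -0.]
-43 [0.615 0.074] tx,ty [-0.007 -0.006]
-49 [0.609 0.068] tx,ty [-0.013 -0.012]
-55 [0.602 0.062] tx,ty [-0.019 -0.019]
-61 [0.594 0.058] tx,ty [-0.023 -0.027]
-67 [0.586 0.054] tx,ty [-0.027 -0.035]
-73 [0.578 0.051] tx,ty [-0.03  -0.043]
-79 [0.569 0.049] tx,ty [-0.032 -0.052]
-85 [0.56  0.047] tx,ty [-0.034 -0.061]
-91 [0.552 0.047] tx,ty [-0.034 -0.069]
-97 [0.543 0.048] tx,ty [-0.033 -0.078]
-103 [0.534 0.049] tx,ty [-0.032 -0.087]
-109 [0.525 0.052] tx,ty [-0.029 -0.096]
-115 [0.517 0.055] tx,ty [-0.026 -0.104]
-121 [0.509 0.059] tx,ty [-0.022 -0.112]
-127 [0.502 0.064] tx,ty [-0.017 -0.119]
-133 [0.495 0.07 ] tx,ty [-0.011 -0.126]
-139 [0.489 0.076] tx,ty [-0.005 -0.132]
-145 [0.483 0.083] tx,ty [ 0.002 -0.138]
-151 [0.479 0.091] tx,ty [ 0.01  -0.142]
-157 [0.475 0.099] tx,ty [ 0.018 -0.146]
-163 [0.472 0.107] tx,ty [ 0.026 -0.149]
-169 [0.47  0.116] tx,ty [ 0.035 -0.151]
-175 [0.468 0.125] tx,ty [ 0.044 -0.153]
-181 [0.468 0.133] tx,ty [ 0.052 -0.153]
```

Request:
move_arm:
  plan:
    - {"tx": -0.007, "ty": -0.006, "tz": 0, "wx": 0, "wy": 0, "wz": 0, "fingers": -1}
    - {"tx": -0.013, "ty": -0.012, "tz": 0, "wx": 0, "wy": 0, "wz": 0, "fingers": -1}
    - {"tx": -0.019, "ty": -0.019, "tz": 0, "wx": 0, "wy": 0, "wz": 0, "fingers": -1}
    - {"tx": -0.023, "ty": -0.027, "tz": 0, "wx": 0, "wy": 0, "wz": 0, "fingers": -1}
    - {"tx": -0.027, "ty": -0.035, "tz": 0, "wx": 0, "wy": 0, "wz": 0, "fingers": -1}
    - {"tx": -0.03, "ty": -0.043, "tz": 0, "wx": 0, "wy": 0, "wz": 0, "fingers": -1}
    - {"tx": -0.032, "ty": -0.052, "tz": 0, "wx": 0, "wy": 0, "wz": 0, "fingers": -1}
    - {"tx": -0.034, "ty": -0.061, "tz": 0, "wx": 0, "wy": 0, "wz": 0, "fingers": -1}
    - {"tx": -0.034, "ty": -0.069, "tz": 0, "wx": 0, "wy": 0, "wz": 0, "fingers": -1}
    - {"tx": -0.033, "ty": -0.078, "tz": 0, "wx": 0, "wy": 0, "wz": 0, "fingers": -1}

```text
time: 4.8
ee_pos: [0.558, 0.045, 0.0982]
tcp_rot: [[0.004, 0.999, 0.036], [1.0, -0.004, 0.0], [0.0, 0.036, -0.999]]
contact_force: [18.1, 2.2, 9.3]
opening: -0.0001
grip_force: 7.9
```

Run:
```python
from h import *
a=read_camera("top")[180:360,200:320];b=read_camera("side")[210:350,260:400]
f=lambda x,s:cv2.resize(x,(int(x.shape[1]*s),560),interpolation=2)
cv2.imwrite("pics/p1.png",np.hstack([f(a,560/180)[:,:],f(b,3)])[:,:800,::-1])
s=get_state();print(s["ee_pos"],s["contact_force"],s["time"])
```

```text
[0.55480196 0.04573651 0.09781856] [ 7.87689414  4.95401504 15.22244725] 4.9
```

View pics/p1.png

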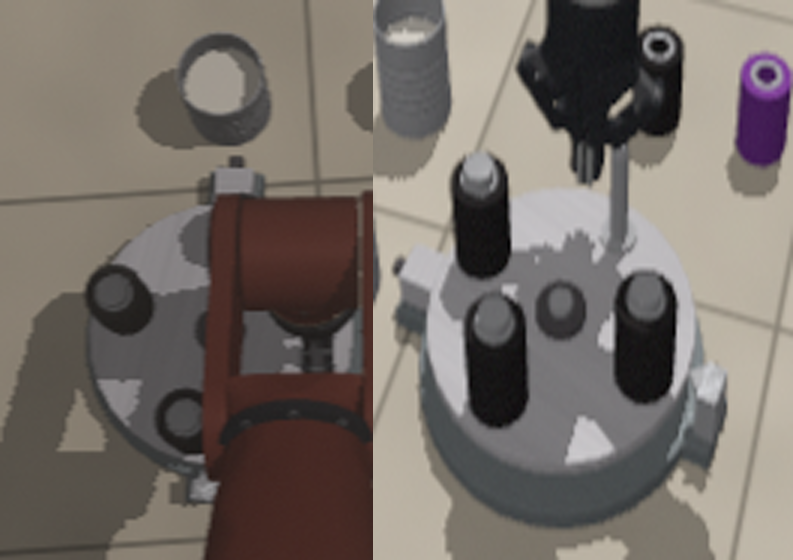

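The side view (right half) shows the gripper's linkage, not the fingertips, resting on the rod's top at crop (620,130), so the arm was lifted. I'll back off and push higher, with only the fingertips on the rod.

Request:
move_arm:
  plan:
    - {"tx": 0, "ty": 0.01, "tz": -0.01, "wx": 0, "wy": 0, "wz": 0, "fingers": -1}
    - {"tx": 0, "ty": 0.02, "tz": -0.02, "wx": 0, "wy": 0, "wz": 0, "fingers": -1}
    - {"tx": 0, "ty": 0.03, "tz": -0.03, "wx": 0, "wy": 0, "wz": 0, "fingers": -1}
    - {"tx": 0, "ty": 0.035, "tz": -0.033, "wx": 0, "wy": 0, "wz": 0, "fingers": -1}
    - {"tx": 0, "ty": 0.035, "tz": -0.033, "wx": 0, "wy": 0, "wz": 0, "fingers": -1}
    - {"tx": 0, "ty": 0.035, "tz": -0.033, "wx": 0, "wy": 0, "wz": 0, "fingers": -1}
    - {"tx": 0, "ty": 0.035, "tz": -0.033, "wx": 0, "wy": 0, "wz": 0, "fingers": -1}
    - {"tx": 0, "ty": 0.035, "tz": -0.033, "wx": 0, "wy": 0, "wz": 0, "fingers": -1}
    - {"tx": 0, "ty": 0.035, "tz": -0.033, "wx": 0, "wy": 0, "wz": 0, "fingers": -1}
    - {"tx": 0, "ty": 0.035, "tz": -0.033, "wx": 0, "wy": 0, "wz": 0, "fingers": -1}

```text
time: 6.15
ee_pos: [0.5778, 0.0455, 0.1203]
tcp_rot: [[0.002, 1.0, 0.0], [1.0, -0.002, -0.0], [-0.0, 0.0, -1.0]]
contact_force: [0.0, -0.3, -0.6]
opening: 0.0003
grip_force: 0.0
```

Run:
```python
from h import *
a=read_camera("side")[210:350,260:400]
cv2.imwrite("pics/p2.png",cv2.resize(a,None,fx=4,fy=4,interpolation=2)[:,:,::-1])
s=get_state();print(s["ee_pos"],s["contact_force"],s["time"],np.round(s["joints"],2))
```

```text
[0.57785397 0.04546699 0.12030902] [0.01545317 0.18930625 0.14397498] 6.2 [-0.04  0.24  1.81  0.    1.09 -0.04]
```

View pics/p2.png

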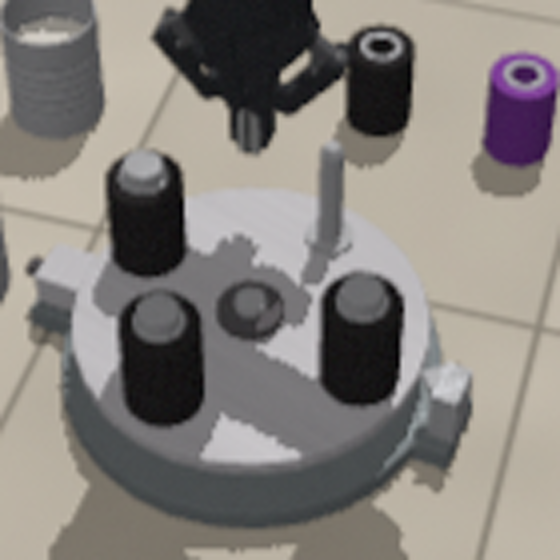

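Run:
```python
from h import *
f=lambda x,y:((x+.5)/4-.5+260,(y+.5)/4-.5+210)
for uv in((331,148),(145,165),(158,308),(362,290)):
    p=p2w("side",f(*uv),.142);d=p-[.553,.132];print(p.round(4),np.degrees(np.arctan2(d[1],d[0])).round(1))
```

```text
[0.5229 0.056 ] -111.6
[0.6304 0.1036] -20.1
[0.5838 0.2119] 68.9
[0.474  0.1647] 157.5
```

Run:
```python
from h import *
a=read_camera("side")[210:350,260:400]
u=cv2.resize(a,None,fx=4,fy=4,interpolation=2)[:,:,::-1]
d=np.abs(u.astype(int)-cv2.imread("pics/p2.png")).max(2);print(d.mean(),(d>40).mean())
```

```text
1.1794579081632652 0.0
```

Request:
move_arm:
  plan:
    - {"tx": -0.001, "ty": -0.018, "tz": 0, "wx": 0, "wy": 0, "wz": 0, "fingers": -1}
    - {"tx": 0, "ty": -0.035, "tz": 0, "wx": 0, "wy": 0, "wz": 0, "fingers": -1}
    - {"tx": 0.001, "ty": -0.044, "tz": 0, "wx": 0, "wy": 0, "wz": 0, "fingers": -1}
    - {"tx": 0.004, "ty": -0.053, "tz": 0, "wx": 0, "wy": 0, "wz": 0, "fingers": -1}
    - {"tx": 0.007, "ty": -0.061, "tz": 0, "wx": 0, "wy": 0, "wz": 0, "fingers": -1}
    - {"tx": 0.011, "ty": -0.069, "tz": 0, "wx": 0, "wy": 0, "wz": 0, "fingers": -1}
    - {"tx": 0.016, "ty": -0.076, "tz": 0, "wx": 0, "wy": 0, "wz": 0, "fingers": -1}
    - {"tx": 0.022, "ty": -0.083, "tz": 0, "wx": 0, "wy": 0, "wz": 0, "fingers": -1}
    - {"tx": 0.028, "ty": -0.089, "tz": 0, "wx": 0, "wy": 0, "wz": 0, "fingers": -1}
    - {"tx": 0.035, "ty": -0.095, "tz": 0, "wx": 0, "wy": 0, "wz": 0, "fingers": -1}

```text
time: 7.5
ee_pos: [0.4911, 0.0775, 0.124]
tcp_rot: [[0.001, 1.0, 0.02], [1.0, -0.001, -0.007], [-0.007, 0.02, -1.0]]
contact_force: [13.1, -9.7, -1.7]
opening: -0.0001
grip_force: 7.4
```

Run:
```python
from h import *
a=read_camera("side")[210:350,260:400]
cv2.imwrite("pics/p3.png",cv2.resize(a,None,fx=4,fy=4,interpolation=2)[:,:,::-1])
s=get_state();print(s["ee_pos"],s["contact_force"],s["time"])
```

```text
[0.48951457 0.07935956 0.12373117] [ 5.40893531 -0.24529288  1.33574325] 7.55
```

View pics/p3.png

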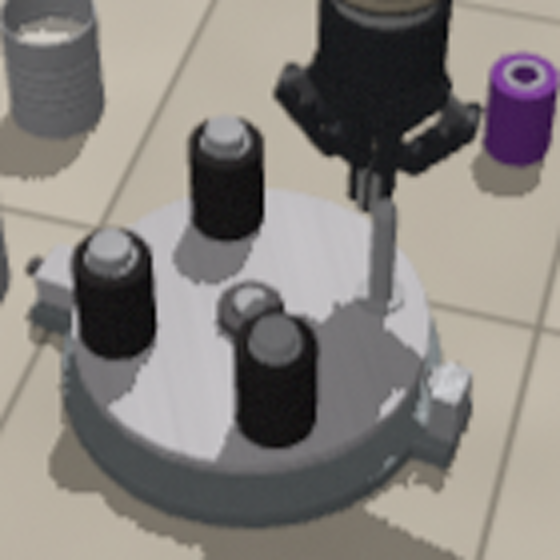

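The rod top is now at crop (383,205), with the fingertips behind it at (375,190), so the push works. I continue towards the pointer.

Request:
move_arm:
  plan:
    - {"tx": 0.005, "ty": -0.003, "tz": 0, "wx": 0, "wy": 0, "wz": 0, "fingers": -1}
    - {"tx": 0.01, "ty": -0.006, "tz": 0, "wx": 0, "wy": 0, "wz": 0, "fingers": -1}
    - {"tx": 0.016, "ty": -0.008, "tz": 0, "wx": 0, "wy": 0, "wz": 0, "fingers": -1}
    - {"tx": 0.021, "ty": -0.01, "tz": 0, "wx": 0, "wy": 0, "wz": 0, "fingers": -1}
    - {"tx": 0.027, "ty": -0.012, "tz": 0, "wx": 0, "wy": 0, "wz": 0, "fingers": -1}
    - {"tx": 0.031, "ty": -0.013, "tz": 0, "wx": 0, "wy": 0, "wz": 0, "fingers": -1}
    - {"tx": 0.031, "ty": -0.013, "tz": 0, "wx": 0, "wy": 0, "wz": 0, "fingers": -1}
    - {"tx": 0.031, "ty": -0.013, "tz": 0, "wx": 0, "wy": 0, "wz": 0, "fingers": -1}
    - {"tx": 0.02, "ty": -0.013, "tz": -0.02, "wx": 0, "wy": 0, "wz": 0, "fingers": -1}
    - {"tx": 0.0, "ty": -0.013, "tz": -0.06, "wx": 0, "wy": 0, "wz": 0, "fingers": -1}

```text
time: 8.8
ee_pos: [0.4669, 0.0811, 0.1782]
tcp_rot: [[0.001, 1.0, -0.008], [1.0, -0.001, 0.001], [0.001, -0.008, -1.0]]
contact_force: [0.9, 0.8, 1.1]
opening: 0.0001
grip_force: 0.0
```

Run:
```python
from h import *
a=read_camera("side")[210:350,260:400]
cv2.imwrite("pics/p4.png",cv2.resize(a,None,fx=4,fy=4,interpolation=2)[:,:,::-1])
s=get_state();print(s["ee_pos"],s["contact_force"],s["time"])
```

```text
[0.47179336 0.0791611  0.18541279] [ 2.39570654 -0.40046579  3.32006764] 8.85
```

View pics/p4.png

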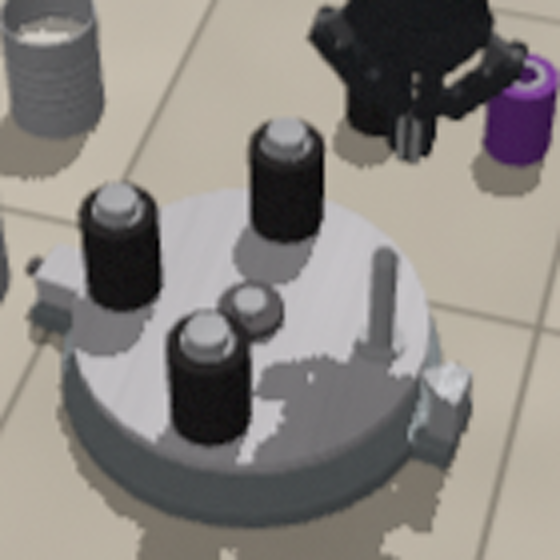

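Run:
```python
from h import *
f=lambda x,y:((x+.5)/4-.5+260,(y+.5)/4-.5+210)
W=[p2w("side",f(*uv),.142) for uv in((384,252),(289,133),(119,201),(208,333))]
c=np.mean(W,0);print(c)
for p in W: d=p-c;print(p.round(4),np.degrees(np.arctan2(d[1],d[0])).round(1),np.hypot(*d).round(4))
p=p2w("side",f(447,378),.057);d=p-c;print("ptr",p,np.degrees(np.arctan2(d[1],d[0])),np.hypot(*d))
print(get_state()["time"])
```

```text
[0.55162953 0.13535425]
[0.4691 0.1321] -177.7 0.0826
[0.5521 0.0505] -89.7 0.0849
[0.6352 0.1376] 1.5 0.0836
[0.5501 0.2213] 91.0 0.086
ptr [0.42185773 0.14701927] 174.86355836163438 0.13029502394928733
8.85
```

Request:
move_arm:
  plan:
    - {"tx": -0.03, "ty": 0.01, "tz": -0.02, "wx": 0, "wy": 0, "wz": 0, "fingers": -1}
    - {"tx": -0.07, "ty": 0.025, "tz": -0.03, "wx": 0, "wy": 0, "wz": 0, "fingers": 1}
    - {"tx": -0.11, "ty": 0.04, "tz": -0.03, "wx": 0, "wy": 0, "wz": 0, "fingers": 1}
    - {"tx": -0.15, "ty": 0.05, "tz": -0.03, "wx": 0, "wy": 0, "wz": 0, "fingers": 1}
    - {"tx": -0.19, "ty": 0.06, "tz": -0.03, "wx": 0, "wy": 0, "wz": 0, "fingers": 1}
    - {"tx": -0.212, "ty": 0.065, "tz": -0.03, "wx": 0, "wy": 0, "wz": 0, "fingers": 1}
    - {"tx": -0.212, "ty": 0.065, "tz": -0.03, "wx": 0, "wy": 0, "wz": 0, "fingers": 1}
    - {"tx": -0.212, "ty": 0.065, "tz": -0.03, "wx": 0, "wy": 0, "wz": 0, "fingers": 1}
    - {"tx": -0.212, "ty": 0.065, "tz": -0.03, "wx": 0, "wy": 0, "wz": 0, "fingers": 1}
    - {"tx": -0.212, "ty": 0.065, "tz": -0.03, "wx": 0, "wy": 0, "wz": 0, "fingers": 1}

```text
time: 10.1
ee_pos: [0.5344, -0.1304, 0.2103]
tcp_rot: [[0.001, 1.0, -0.0], [1.0, -0.001, 0.0], [0.0, -0.0, -1.0]]
contact_force: [1.3, 0.9, 0.8]
opening: 0.0857
grip_force: 0.0
```

Run:
```python
from h import *
s=get_state();print(s["ee_pos"],s["time"],s["joints"])
t=np.mean([read_camera("top").astype(float) for _ in range(3)],0).astype(np.uint8)
b=np.mean([read_camera("side").astype(float) for _ in range(3)],0).astype(np.uint8)
cv2.imwrite("pics/t5f.png",t[:,:,::-1]);cv2.imwrite("pics/s5f.png",b[:,:,::-1])
f=lambda x,k:cv2.resize(x,None,fx=k,fy=k,interpolation=2)
A=f(t[215:350,220:325],4);B=f(b[225:350,265:385],3)
H=np.zeros((540,780,3),np.uint8);H[:,:420]=A;H[:375,420:780]=B
cv2.imwrite("pics/p5.png",H[:,:,::-1])
```

```text
[ 0.53440538 -0.13043391  0.21034734] 10.1 [-3.67092511e-01  7.73015131e-02  1.81149324e+00  1.93814402e-04
  1.25288293e+00 -3.66482992e-01]
```

View pics/p5.png

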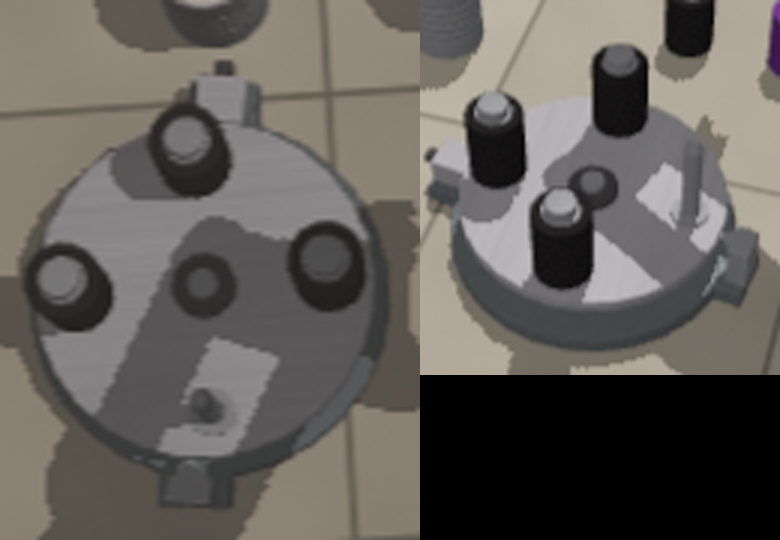

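Run:
```python
from h import *
ft=lambda x,y:((x+.5)/4-.5+220,(y+.5)/4-.5+215)
fs=lambda x,y:((x-420+.5)/3-.5+265,(y+.5)/3-.5+225)
for n,f,L in(("top",ft,((204,401),(187,137),(325,255),(62,278))),("side",fs,((693,147),(620,57),(493,105),(561,203)))):
    W=[p2w(n,f(*uv),.142) for uv in L];c=np.mean(W,0);print(n,c.round(4))
    for p in W: d=p-c;print(p.round(4),np.degrees(np.arctan2(d[1],d[0])).round(1),np.hypot(*d).round(4))
C0=np.array([.5528,.1325])
a=p2w("top",ft(192,462),.057);h=p2w("top",ft(223,80),.044);k=p2w("top",ft(224,120),.044)
print("tip",a,"house",h,k)
for x,y in((a,h),(a,C0),(C0,h)): d=x-y;print(np.degrees(np.arctan2(d[1],d[0])))
# predicted overlay pixels for pointer geometry at various angles
for ang in(170,173,176,179):
    u=np.array([np.cos(np.radians(ang)),np.sin(np.radians(ang))]);v=np.array([-u[1],u[0]])
    inv=lambda p:((p[0]-220+.5)*4-.5,(p[1]-215+.5)*4-.5)
    pts=[np.r_[C0+u*r+v*s,.057] for r,s in((.116,0),(.145,.015),(.145,-.015))]+[np.r_[C0-u*.163,.044]]
    print(ang,[np.round(inv(w2p("top",p))).tolist() for p in pts])
    invs=lambda p:((p[0]-265+.5)*3+420,(p[1]-225+.5)*3)
    print("   side",[np.round(invs(w2p("side",p))).tolist() for p in pts])
```

```text
top [0.5521 0.1312]
[0.4665 0.1291] -178.6 0.0857
[0.6371 0.1321] 0.6 0.085
[0.5542 0.0478] -88.5 0.0834
[0.5506 0.2156] 91.0 0.0845
side [0.5519 0.1365]
[0.4681 0.1353] -179.2 0.0838
[0.5526 0.0536] -89.5 0.0828
[0.6364 0.1372] 0.5 0.0845
[0.5505 0.2198] 90.9 0.0833
tip [0.43575655 0.14662873] house [0.69871654 0.11433196] [0.67019228 0.11503101]
172.99799336438045
173.11692668331577
172.90263761480008
170 [[183.0, 458.0], [200.0, 505.0], [155.0, 500.0], [237.0, 59.0]]
   side [[719.0, 239.0], [759.0, 239.0], [745.0, 265.0], [433.0, 138.0]]
173 [[192.0, 459.0], [211.0, 504.0], [166.0, 502.0], [224.0, 58.0]]
   side [[722.0, 234.0], [761.0, 232.0], [749.0, 259.0], [428.0, 144.0]]
176 [[201.0, 459.0], [223.0, 504.0], [177.0, 503.0], [212.0, 57.0]]
   side [[724.0, 229.0], [763.0, 225.0], [753.0, 252.0], [423.0, 151.0]]
179 [[210.0, 459.0], [234.0, 502.0], [189.0, 504.0], [200.0, 58.0]]
   side [[726.0, 223.0], [765.0, 218.0], [756.0, 245.0], [419.0, 158.0]]
```

Request:
move_arm:
  plan:
    - {"tx": 0.04, "ty": -0.012, "tz": 0, "wx": 0, "wy": 0, "wz": 0, "fingers": -1}
    - {"tx": 0.09, "ty": -0.027, "tz": 0, "wx": 0, "wy": 0, "wz": 0, "fingers": -1}
    - {"tx": 0.14, "ty": -0.042, "tz": 0, "wx": 0, "wy": 0, "wz": 0, "fingers": -1}
    - {"tx": 0.19, "ty": -0.057, "tz": 0, "wx": 0, "wy": 0, "wz": 0, "fingers": -1}
    - {"tx": 0.219, "ty": -0.066, "tz": 0, "wx": 0, "wy": 0, "wz": 0, "fingers": -1}
    - {"tx": 0.219, "ty": -0.066, "tz": 0, "wx": 0, "wy": 0, "wz": 0, "fingers": -1}
    - {"tx": 0.219, "ty": -0.066, "tz": 0.03, "wx": 0, "wy": 0, "wz": 0, "fingers": -1}
    - {"tx": 0.219, "ty": -0.066, "tz": 0.065, "wx": 0, "wy": 0, "wz": 0, "fingers": -1}
    - {"tx": 0.219, "ty": -0.066, "tz": 0.09, "wx": 0, "wy": 0, "wz": 0, "fingers": -1}
    - {"tx": 0.219, "ty": -0.066, "tz": 0.09, "wx": 0, "wy": 0, "wz": 0, "fingers": -1}

```text
time: 11.65
ee_pos: [0.4672, 0.0865, 0.1181]
tcp_rot: [[0.003, 1.0, -0.005], [1.0, -0.003, -0.001], [-0.001, -0.005, -1.0]]
contact_force: [0.5, 1.1, 0.2]
opening: -0.0001
grip_force: 0.0
```

Request:
move_arm:
  plan:
    - {"tx": 0.01, "ty": 0, "tz": 0, "wx": 0, "wy": 0, "wz": 0, "fingers": -1}
    - {"tx": 0.018, "ty": 0, "tz": 0, "wx": 0, "wy": 0, "wz": 0, "fingers": -1}
    - {"tx": 0.022, "ty": 0, "tz": 0, "wx": 0, "wy": 0, "wz": 0, "fingers": -1}
    - {"tx": 0.026, "ty": 0, "tz": 0, "wx": 0, "wy": 0, "wz": 0, "fingers": -1}
    - {"tx": 0.029, "ty": 0, "tz": 0, "wx": 0, "wy": 0, "wz": 0, "fingers": -1}
    - {"tx": 0.032, "ty": 0, "tz": 0, "wx": 0, "wy": 0, "wz": 0, "fingers": -1}
    - {"tx": 0.034, "ty": 0, "tz": 0, "wx": 0, "wy": 0, "wz": 0, "fingers": -1}
    - {"tx": 0.036, "ty": 0, "tz": 0, "wx": 0, "wy": 0, "wz": 0, "fingers": -1}
    - {"tx": 0.036, "ty": 0, "tz": 0, "wx": 0, "wy": 0, "wz": 0, "fingers": -1}
    - {"tx": 0.036, "ty": 0, "tz": 0, "wx": 0, "wy": 0, "wz": 0, "fingers": -1}

```text
time: 12.9
ee_pos: [0.4695, 0.1228, 0.1211]
tcp_rot: [[0.001, 1.0, 0.001], [1.0, -0.001, -0.002], [-0.002, 0.001, -1.0]]
contact_force: [-0.9, -5.4, 4.0]
opening: -0.0
grip_force: 2.5
```

Run:
```python
from h import *
s=get_state();print(s["ee_pos"],s["time"],s["contact_force"])
```

```text
[0.46947156 0.12280397 0.12107029] 12.9 [-0.85424673 -5.39390377  4.00497605]
```

Request:
move_arm:
  plan:
    - {"tx": -0.02, "ty": 0, "tz": 0, "wx": 0, "wy": 0, "wz": 0, "fingers": -1}
    - {"tx": -0.04, "ty": 0, "tz": -0.03, "wx": 0, "wy": 0, "wz": 0, "fingers": -1}
    - {"tx": -0.07, "ty": 0.01, "tz": -0.07, "wx": 0, "wy": 0, "wz": 0, "fingers": -1}
    - {"tx": -0.12, "ty": 0.03, "tz": -0.09, "wx": 0, "wy": 0, "wz": 0, "fingers": 1}
    - {"tx": -0.17, "ty": 0.05, "tz": -0.09, "wx": 0, "wy": 0, "wz": 0, "fingers": 1}
    - {"tx": -0.22, "ty": 0.066, "tz": -0.09, "wx": 0, "wy": 0, "wz": 0, "fingers": 1}
    - {"tx": -0.255, "ty": 0.066, "tz": -0.09, "wx": 0, "wy": 0, "wz": 0, "fingers": 1}
    - {"tx": -0.255, "ty": 0.066, "tz": -0.09, "wx": 0, "wy": 0, "wz": 0, "fingers": 1}
    - {"tx": -0.255, "ty": 0.066, "tz": -0.09, "wx": 0, "wy": 0, "wz": 0, "fingers": 1}
    - {"tx": -0.255, "ty": 0.066, "tz": -0.09, "wx": 0, "wy": 0, "wz": 0, "fingers": 1}

```text
time: 14.15
ee_pos: [0.5344, -0.13, 0.2102]
tcp_rot: [[0.0, 1.0, -0.0], [1.0, -0.0, 0.001], [0.001, -0.0, -1.0]]
contact_force: [0.4, 1.0, -1.0]
opening: 0.0858
grip_force: 0.0
```

Run:
```python
from h import *
s=get_state();print(s["ee_pos"],s["time"])
t=np.mean([read_camera("top").astype(float) for _ in range(3)],0).astype(np.uint8)
b=np.mean([read_camera("side").astype(float) for _ in range(3)],0).astype(np.uint8)
cv2.imwrite("pics/t6f.png",t[:,:,::-1]);cv2.imwrite("pics/s6f.png",b[:,:,::-1])
f=lambda x,k:cv2.resize(x,None,fx=k,fy=k,interpolation=2)
A=f(t[215:350,220:325],4);B=f(b[225:350,265:385],3)
H=np.zeros((540,780,3),np.uint8);H[:,:420]=A;H[:375,420:780]=B
cv2.imwrite("pics/p6.png",H[:,:,::-1])
```

```text
[ 0.53442179 -0.13001155  0.21017459] 14.15
```

View pics/p6.png

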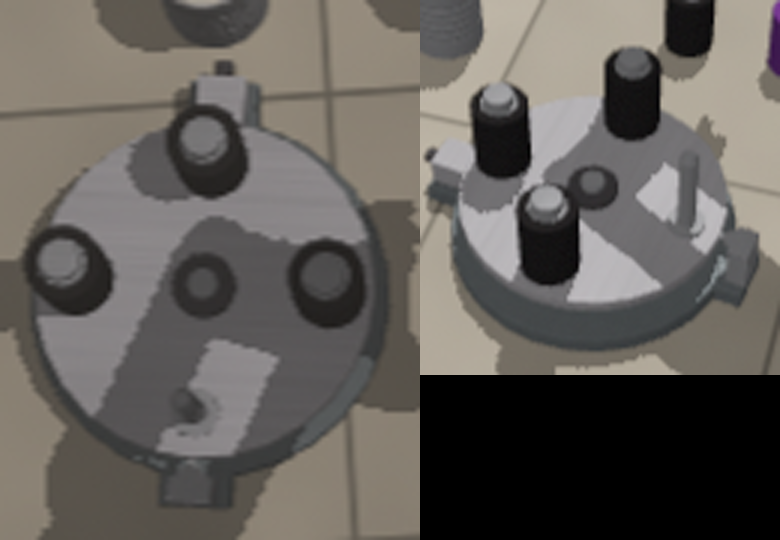

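Run:
```python
from h import *
ft=lambda x,y:((x+.5)/4-.5+220,(y+.5)/4-.5+215)
fs=lambda x,y:((x-420+.5)/3-.5+265,(y+.5)/3-.5+225)
for n,f,L in(("top",ft,((184,399),(206,136),(325,272),(62,260))),("side",fs,((689,157),(633,60),(499,96),(548,199)))):
    W=[p2w(n,f(*uv),.142) for uv in L];c=np.mean(W,0);print(n,c.round(4))
    for p in W: d=p-c;print(p.round(4),np.degrees(np.arctan2(d[1],d[0])).round(1),np.hypot(*d).round(4))
    for r in regions_of("sleeve",n):
        m=r["region"];b=r["bbox"];print(round(r["p"],2),np.round(b))
```

```text
top [0.5528 0.1313]
[0.4685 0.1416] 173.0 0.0848
[0.637  0.1198] -7.7 0.085
[0.5433 0.0484] -96.5 0.0834
[0.5622 0.2152] 83.6 0.0845
0.74 [357. 277.  15.  21.]
side [0.5515 0.1363]
[0.4685 0.1464] 173.1 0.0836
[0.541 0.054] -97.2 0.083
[0.6352 0.1261] -7.0 0.0843
[0.5613 0.2189] 83.2 0.0831
0.71 [348. 214.  18.  29.]
0.71 [266. 241. 114.  99.]
```

```bash
cat > fit.py <<'E'
from h import *
from scipy.optimize import least_squares
T=np.linspace(0,2*np.pi,72)
def sil(n,xy,z0,z1,r=.025):
    p=np.array([w2p(n,(xy[0]+r*np.cos(a),xy[1]+r*np.sin(a),z)) for z in(z0,z1) for a in T],np.float32)
    return cv2.convexHull(p)
def cen(h): m=cv2.moments(h);return np.array([m["m10"],m["m01"]])/m["m00"],m["m00"]
def fit(n,img,xy,z0,z1,thr=62):
    g=cv2.resize(img,None,fx=4,fy=4,interpolation=cv2.INTER_CUBIC).max(2)
    roi=np.zeros(g.shape,np.uint8);h=sil(n,xy,z0,z1,.032);cv2.fillPoly(roi,[np.int32((h+.5)*4-.5)],1)
    m=((g<thr)&(roi>0)).astype(np.uint8);k,l,st,_=cv2.connectedComponentsWithStats(m)
    m=(l==1+np.argmax(st[1:,4])).astype(np.uint8);cs,_=cv2.findContours(m,0,1)
    c,a=cen(cv2.convexHull(np.vstack(cs)));c=(c+.5)/4-.5
    s=least_squares(lambda q:cen(sil(n,q,z0,z1))[0]-c,xy,x_scale=.01,diff_step=1e-3)
    return s.x,a/16,cen(sil(n,s.x,z0,z1))[1]
E
python3 - <<'E'
from fit import *
for n,k in(("top","t6f"),("side","s6f")):
    im=cv2.imread(f"pics/{k}.png");i0=cv2.imread(f"pics/{n}0.png")
    x,a,b=fit(n,i0,(.535,-.128),0,.07);print(n,"loose",x.round(4),round(a),round(b))
    W=[]
    for q in((.637,.122),(.542,.048),(.563,.217)):
        x,a,b=fit(n,im,q,.06,.13);W.append(x);print(x.round(4),round(a),round(b))
    # rigid fit of centre+angle
    f=lambda v:np.concatenate([W[i]-(v[:2]+.085*np.array([np.cos(v[2]+i_),np.sin(v[2]+i_)])) for i,i_ in((0,np.pi),(1,np.pi/2),(2,-np.pi/2))])
    s=least_squares(f,[.553,.132,3.02]);print("c",s.x[:2].round(4),np.degrees(s.x[2]).round(2),"e",(s.x[:2]+.085*np.array([np.cos(s.x[2]),np.sin(s.x[2])])).round(4),np.abs(s.fun).max().round(4))
E
```

```text
top loose [ 0.5341 -0.1265] 308 339
[0.6383 0.1236] 365 386
[0.5423 0.0487] 342 362
[0.5626 0.2182] 359 394
c [0.5529 0.1335] 173.24 e [0.4685 0.1435] 0.001
side loose [ 0.5338 -0.1249] 370 447
[0.6365 0.1251] 505 591
[0.5422 0.0507] 497 564
[0.5612 0.2142] 663 662
c [0.5518 0.1331] 173.8 e [0.4673 0.1422] 0.0034
```

Request:
move_arm:
  plan:
    - {"tx": 0.0025, "ty": -0.001, "tz": 0.02, "wx": 0, "wy": 0, "wz": 0, "fingers": 1}
    - {"tx": 0.0025, "ty": -0.001, "tz": 0.06, "wx": 0, "wy": 0, "wz": 0, "fingers": 1}
    - {"tx": 0.0025, "ty": -0.001, "tz": 0.1, "wx": 0, "wy": 0, "wz": 0, "fingers": 1}
    - {"tx": 0.0025, "ty": -0.001, "tz": 0.14, "wx": 0, "wy": 0, "wz": 0, "fingers": 1}
    - {"tx": 0.0025, "ty": -0.001, "tz": 0.165, "wx": 0, "wy": 0, "wz": 0, "fingers": 1}
    - {"tx": 0.0025, "ty": -0.001, "tz": 0.172, "wx": 0, "wy": 0, "wz": 0, "fingers": 1}
    - {"tx": 0.0025, "ty": -0.001, "tz": 0.172, "wx": 0, "wy": 0, "wz": 0, "fingers": -1}
    - {"tx": 0.0025, "ty": -0.001, "tz": 0.172, "wx": 0, "wy": 0, "wz": 0, "fingers": -1}
    - {"tx": 0.0025, "ty": -0.001, "tz": 0.172, "wx": 0, "wy": 0, "wz": 0, "fingers": -1}
    - {"tx": 0.0025, "ty": -0.001, "tz": 0.172, "wx": 0, "wy": 0, "wz": 0, "fingers": -1}
  newtons: 40

```text
time: 15.8
ee_pos: [0.5353, -0.1296, 0.0403]
tcp_rot: [[0.002, 1.0, 0.004], [1.0, -0.002, -0.001], [-0.001, 0.004, -1.0]]
contact_force: [0.9, 0.3, 6.1]
opening: 0.0494
grip_force: 42.5
```

Request:
move_arm:
  plan:
    - {"tx": 0, "ty": 0, "tz": 0, "wx": 0, "wy": 0, "wz": 0, "fingers": -1}
    - {"tx": 0, "ty": 0, "tz": -0.03, "wx": 0, "wy": 0, "wz": 0, "fingers": -1}
    - {"tx": 0, "ty": 0, "tz": -0.07, "wx": 0, "wy": 0, "wz": 0, "fingers": -1}
    - {"tx": 0, "ty": 0, "tz": -0.12, "wx": 0, "wy": 0, "wz": 0, "fingers": -1}
    - {"tx": 0, "ty": 0, "tz": -0.16, "wx": 0, "wy": 0, "wz": 0, "fingers": -1}
    - {"tx": 0.02, "ty": 0, "tz": -0.182, "wx": 0, "wy": 0, "wz": 0, "fingers": -1}
    - {"tx": 0.06, "ty": -0.014, "tz": -0.182, "wx": 0, "wy": 0, "wz": 0, "fingers": -1}
    - {"tx": 0.1, "ty": -0.024, "tz": -0.182, "wx": 0, "wy": 0, "wz": 0, "fingers": -1}
    - {"tx": 0.13, "ty": -0.032, "tz": -0.182, "wx": 0, "wy": 0, "wz": 0, "fingers": -1}
    - {"tx": 0.14, "ty": -0.035, "tz": -0.182, "wx": 0, "wy": 0, "wz": 0, "fingers": -1}

```text
time: 17.05
ee_pos: [0.4971, 0.0127, 0.219]
tcp_rot: [[-0.0, 1.0, -0.003], [1.0, 0.0, 0.0], [0.0, -0.003, -1.0]]
contact_force: [0.1, -0.1, -2.8]
opening: 0.0492
grip_force: 43.0
```

Request:
move_arm:
  plan:
    - {"tx": 0.03, "ty": -0.007, "tz": 0, "wx": 0, "wy": 0, "wz": 0, "fingers": -1}
    - {"tx": 0.06, "ty": -0.015, "tz": 0, "wx": 0, "wy": 0, "wz": 0, "fingers": -1}
    - {"tx": 0.09, "ty": -0.022, "tz": 0, "wx": 0, "wy": 0, "wz": 0, "fingers": -1}
    - {"tx": 0.115, "ty": -0.028, "tz": 0, "wx": 0, "wy": 0, "wz": 0, "fingers": -1}
    - {"tx": 0.1285, "ty": -0.031, "tz": 0, "wx": 0, "wy": 0, "wz": 0, "fingers": -1}
    - {"tx": 0.1285, "ty": -0.031, "tz": 0, "wx": 0, "wy": 0, "wz": 0, "fingers": -1}
    - {"tx": 0.1285, "ty": -0.031, "tz": 0.01, "wx": 0, "wy": 0, "wz": 0, "fingers": -1}
    - {"tx": 0.1285, "ty": -0.031, "tz": 0.02, "wx": 0, "wy": 0, "wz": 0, "fingers": -1}
    - {"tx": 0.1285, "ty": -0.031, "tz": 0.025, "wx": 0, "wy": 0, "wz": 0, "fingers": -1}
    - {"tx": 0.1285, "ty": -0.031, "tz": 0.025, "wx": 0, "wy": 0, "wz": 0, "fingers": -1}

```text
time: 18.3
ee_pos: [0.4675, 0.1393, 0.1943]
tcp_rot: [[0.003, 1.0, -0.002], [1.0, -0.003, -0.0], [-0.0, -0.002, -1.0]]
contact_force: [0.5, 0.5, -3.4]
opening: 0.0486
grip_force: 43.0
```

Run:
```python
from fit import *
s=get_state();print(s["ee_pos"],s["time"],s["contact_force"],s["opening"])
b=np.mean([read_camera("side").astype(float) for _ in range(3)],0).astype(np.uint8)[:,:,::-1].copy()
cv2.imwrite("pics/s7f.png",b)
c=w2p("side",(.468,.143,.15)).astype(int);a=b[c[1]-50:c[1]+50,c[0]-60:c[0]+60]
print(c);cv2.imwrite("pics/p7.png",cv2.resize(a,None,fx=6,fy=6,interpolation=2))
for n in("side",):
  for z in(.142,.155,.20):print(z,w2p(n,(.468,.143,z)))
```

```text
[0.4674865  0.13926428 0.19428343] 18.3 [ 0.4557543   0.53929582 -3.3568159 ] 0.04860673166672114
[355 273]
0.142 [354.91401349 276.01331042]
0.155 [355.11830347 272.32129746]
0.2 [355.85298424 259.04384318]
```

View pics/p7.png

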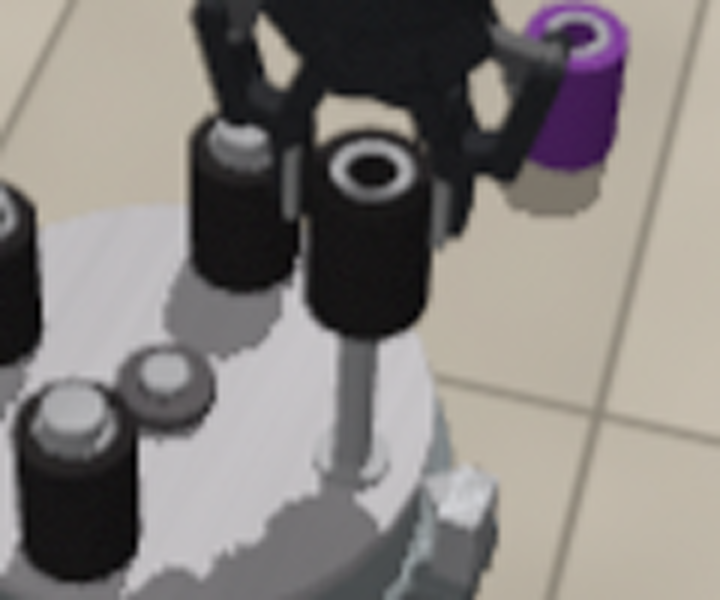

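The sleeve is held upright at crop (366,235), directly over the rod (358,345). It is slightly to the right of the rod axis, by about 1 px or 2 mm.

Run:
```python
from h import *
f=lambda x,y:((x+.5)/6-.5+295,(y+.5)/6-.5+223)
for z in(.222,.224,.226):print("ring",z,p2w("side",f(372,170),z).round(4))
print("ring0 (loose, first pic)",crop("side",(446,246),.07).round(4))
print("shoulder",p2w("side",f(352,462),.06).round(4))
inv=lambda p:np.round((p-[295,223]+.5)*6-.5,1)
for e in((.468,.143),(.468,.141),(.4695,.143)):
  print(e,"rod at z.06,.13:",inv(w2p("side",(*e,.06))),inv(w2p("side",(*e,.13))))
b=cv2.imread("pics/s7f.png")
for r in(280,284,288,292):print(r,b[r,340:372].max(1))
```

```text
ring 0.222 [0.4683 0.1387]
ring 0.224 [0.4679 0.1406]
ring 0.226 [0.4675 0.1426]
ring0 (loose, first pic) [ 0.5348 -0.1283]
shoulder [0.4678 0.1484]
(0.468, 0.143) rod at z.06,.13: [354.7 452.2] [360.9 340.7]
(0.468, 0.141) rod at z.06,.13: [355.9 448.6] [362.1 337.1]
(0.4695, 0.143) rod at z.06,.13: [351.2 451.4] [357.2 339.9]
280 [196 196 196 198 199 199 199 197 198 198 199 151 102  93  88  84  78  80
 162 183 195 196 196 198 199 189 187 187 187 187 187 187]
284 [197 198 199 198 199 197 198 198 198 197 195 137 100 100  98  94  89 112
 187 197 196 198 199 200 197 196 179 182 187 187 188 187]
288 [198 197 198 197 198 197 197 196 195 195 178 123 100 100  98  93  87 152
 190 198 200 200 198 196 196 197 200 178 184 188 186 183]
292 [197 196 197 197 196 195 194 194 195 197 181 126 101  99  96  92  87 163
 195 200 198 196 196 198 199 198 198 156 133 178 187 187]
```

Request:
move_arm:
  plan:
    - {"tx": 0.001, "ty": 0.0015, "tz": 0, "wx": 0, "wy": 0, "wz": 0, "fingers": -1}
    - {"tx": 0.001, "ty": 0.0015, "tz": 0.004, "wx": 0, "wy": 0, "wz": 0, "fingers": -1}
    - {"tx": 0.001, "ty": 0.0015, "tz": 0.008, "wx": 0, "wy": 0, "wz": 0, "fingers": -1}
    - {"tx": 0.001, "ty": 0.0015, "tz": 0.012, "wx": 0, "wy": 0, "wz": 0, "fingers": -1}
    - {"tx": 0.001, "ty": 0.0015, "tz": 0.015, "wx": 0, "wy": 0, "wz": 0, "fingers": -1}
    - {"tx": 0.001, "ty": 0.0015, "tz": 0.018, "wx": 0, "wy": 0, "wz": 0, "fingers": -1}
    - {"tx": 0.001, "ty": 0.0015, "tz": 0.021, "wx": 0, "wy": 0, "wz": 0, "fingers": -1}
    - {"tx": 0.001, "ty": 0.0015, "tz": 0.024, "wx": 0, "wy": 0, "wz": 0, "fingers": -1}
    - {"tx": 0.001, "ty": 0.0015, "tz": 0.024, "wx": 0, "wy": 0, "wz": 0, "fingers": -1}
    - {"tx": 0.001, "ty": 0.0015, "tz": 0.024, "wx": 0, "wy": 0, "wz": 0, "fingers": -1}

```text
time: 19.7
ee_pos: [0.4696, 0.1407, 0.1714]
tcp_rot: [[0.002, 1.0, 0.0], [1.0, -0.002, 0.0], [0.0, 0.0, -1.0]]
contact_force: [0.2, 0.4, -3.2]
opening: 0.0491
grip_force: 43.0
```

Request:
move_arm:
  plan:
    - {"tx": 0, "ty": 0, "tz": 0.008, "wx": 0, "wy": 0, "wz": 0, "fingers": -1}
    - {"tx": 0, "ty": 0, "tz": 0.018, "wx": 0, "wy": 0, "wz": 0, "fingers": -1}
    - {"tx": 0, "ty": 0, "tz": 0.028, "wx": 0, "wy": 0, "wz": 0, "fingers": -1}
    - {"tx": 0, "ty": 0, "tz": 0.038, "wx": 0, "wy": 0, "wz": 0, "fingers": -1}
    - {"tx": 0, "ty": 0, "tz": 0.048, "wx": 0, "wy": 0, "wz": 0, "fingers": -1}
    - {"tx": 0, "ty": 0, "tz": 0.056, "wx": 0, "wy": 0, "wz": 0, "fingers": -1}
    - {"tx": 0, "ty": 0, "tz": 0.062, "wx": 0, "wy": 0, "wz": 0, "fingers": -1}
    - {"tx": 0, "ty": 0, "tz": 0.066, "wx": 0, "wy": 0, "wz": 0, "fingers": -1}
    - {"tx": 0, "ty": 0, "tz": 0.068, "wx": 0, "wy": 0, "wz": 0, "fingers": -1}
    - {"tx": 0, "ty": 0, "tz": 0.068, "wx": 0, "wy": 0, "wz": 0, "fingers": -1}

```text
time: 20.95
ee_pos: [0.4696, 0.1407, 0.1034]
tcp_rot: [[0.002, 1.0, 0.0], [1.0, -0.002, 0.0], [0.0, 0.0, -1.0]]
contact_force: [0.5, -0.0, -2.9]
opening: 0.0491
grip_force: 43.0
```

Request:
move_arm:
  plan:
    - {"tx": 0, "ty": 0, "tz": 0.001, "wx": 0, "wy": 0, "wz": 0, "fingers": -1}
    - {"tx": 0, "ty": 0, "tz": 0.002, "wx": 0, "wy": 0, "wz": 0, "fingers": -1}
    - {"tx": 0, "ty": 0, "tz": 0.003, "wx": 0, "wy": 0, "wz": 0, "fingers": -1}
    - {"tx": 0, "ty": 0, "tz": 0.003, "wx": 0, "wy": 0, "wz": 0, "fingers": -1}
    - {"tx": 0, "ty": 0, "tz": 0.004, "wx": 0, "wy": 0, "wz": 0, "fingers": -1}
    - {"tx": 0, "ty": 0, "tz": 0.004, "wx": 0, "wy": 0, "wz": 0, "fingers": -1}
    - {"tx": 0, "ty": 0, "tz": 0.004, "wx": 0, "wy": 0, "wz": 0, "fingers": -1}
    - {"tx": 0, "ty": 0, "tz": 0.004, "wx": 0, "wy": 0, "wz": 0, "fingers": -1}
    - {"tx": 0, "ty": 0, "tz": 0.004, "wx": 0, "wy": 0, "wz": 0, "fingers": -1}
    - {"tx": 0, "ty": 0, "tz": 0.004, "wx": 0, "wy": 0, "wz": 0, "fingers": -1}

```text
time: 22.2
ee_pos: [0.4697, 0.1408, 0.1002]
tcp_rot: [[0.002, 1.0, -0.0], [1.0, -0.002, 0.0], [0.0, -0.0, -1.0]]
contact_force: [-3.6, -0.9, 5.9]
opening: 0.0491
grip_force: 43.7
```

Upward force appeared at z = 0.100, where the sleeve should reach the shoulder, so it is seated. Now I release it.

Request:
move_arm:
  plan:
    - {"tx": 0, "ty": 0, "tz": -0.001, "wx": 0, "wy": 0, "wz": 0, "fingers": -1}
    - {"tx": 0, "ty": 0, "tz": -0.001, "wx": 0, "wy": 0, "wz": 0, "fingers": 1}
    - {"tx": 0, "ty": 0, "tz": -0.001, "wx": 0, "wy": 0, "wz": 0, "fingers": 1}
    - {"tx": 0, "ty": 0, "tz": -0.001, "wx": 0, "wy": 0, "wz": 0, "fingers": 1}
    - {"tx": 0, "ty": 0, "tz": -0.001, "wx": 0, "wy": 0, "wz": 0, "fingers": 1}
    - {"tx": 0, "ty": 0, "tz": -0.001, "wx": 0, "wy": 0, "wz": 0, "fingers": 1}
    - {"tx": 0, "ty": 0, "tz": -0.02, "wx": 0, "wy": 0, "wz": 0, "fingers": 1}
    - {"tx": 0, "ty": 0, "tz": -0.05, "wx": 0, "wy": 0, "wz": 0, "fingers": 1}
    - {"tx": 0, "ty": 0, "tz": -0.09, "wx": 0, "wy": 0, "wz": 0, "fingers": 1}
    - {"tx": 0, "ty": 0, "tz": -0.13, "wx": 0, "wy": 0, "wz": 0, "fingers": 1}

```text
time: 23.45
ee_pos: [0.4693, 0.1406, 0.2303]
tcp_rot: [[0.002, 1.0, -0.0], [1.0, -0.002, -0.0], [-0.0, -0.0, -1.0]]
contact_force: [-0.1, 1.0, 0.1]
opening: 0.0853
grip_force: 0.0
```

Request:
move_arm:
  plan:
    - {"tx": -0.03, "ty": 0, "tz": 0, "wx": 0, "wy": 0, "wz": 0, "fingers": 1}
    - {"tx": -0.07, "ty": 0, "tz": 0, "wx": 0, "wy": 0, "wz": 0, "fingers": 1}
    - {"tx": -0.11, "ty": 0, "tz": 0, "wx": 0, "wy": 0, "wz": 0, "fingers": 1}
    - {"tx": -0.15, "ty": 0, "tz": 0, "wx": 0, "wy": 0, "wz": 0, "fingers": 1}
    - {"tx": -0.19, "ty": 0, "tz": 0, "wx": 0, "wy": 0, "wz": 0, "fingers": 1}
    - {"tx": -0.23, "ty": 0, "tz": 0, "wx": 0, "wy": 0, "wz": 0, "fingers": 1}
    - {"tx": -0.25, "ty": 0, "tz": 0, "wx": 0, "wy": 0, "wz": 0, "fingers": 1}
    - {"tx": -0.25, "ty": 0, "tz": 0, "wx": 0, "wy": 0, "wz": 0, "fingers": 1}
    - {"tx": -0.25, "ty": 0, "tz": 0, "wx": 0, "wy": 0, "wz": 0, "fingers": 1}
    - {"tx": -0.25, "ty": 0, "tz": 0, "wx": 0, "wy": 0, "wz": 0, "fingers": 1}

```text
time: 24.7
ee_pos: [0.469, -0.1083, 0.2292]
tcp_rot: [[0.001, 1.0, -0.0], [1.0, -0.001, 0.0], [0.0, -0.0, -1.0]]
contact_force: [-0.3, 0.6, -0.1]
opening: 0.0857
grip_force: 0.0
```

Run:
```python
from fit import *
for n in("top","side"):
    im=np.mean([read_camera(n).astype(float) for _ in range(2)],0).astype(np.uint8)[:,:,::-1].copy()
    cv2.imwrite(f"pics/{n}8.png",im);W=[]
    for q in((.468,.143),(.637,.122),(.542,.048),(.563,.217)):
        x,a,b=fit(n,im,q,.06,.13);W.append(x);print(n,x.round(4),round(a),round(b))
    d=W[0]-W[1];print(np.degrees(np.arctan2(d[1],d[0])),np.hypot(*d))
    if n=="top": A=im[215:350,220:325]
    else: B=im[225:350,265:385]
f=lambda x,k:cv2.resize(x,None,fx=k,fy=k,interpolation=2)
H=np.zeros((540,780,3),np.uint8);H[:,:420]=f(A,4);H[:375,420:780]=f(B,3);cv2.imwrite("pics/p8.png",H)
s=get_state();print(s["time"],s["ee_pos"],s["opening"])
```

```text
top [0.4691 0.1429] 349 366
top [0.6383 0.1236] 366 386
top [0.542  0.0489] 334 362
top [0.5626 0.2182] 361 394
173.4835552802718 0.17031118587641478
side [0.4694 0.1431] 585 636
side [0.6365 0.125 ] 504 591
side [0.5421 0.0513] 478 564
side [0.561  0.2172] 620 665
173.83818426019582 0.16810533312334616
24.9 [ 0.46910282 -0.10868713  0.22932585] 0.0854595541781082
```

View pics/p8.png

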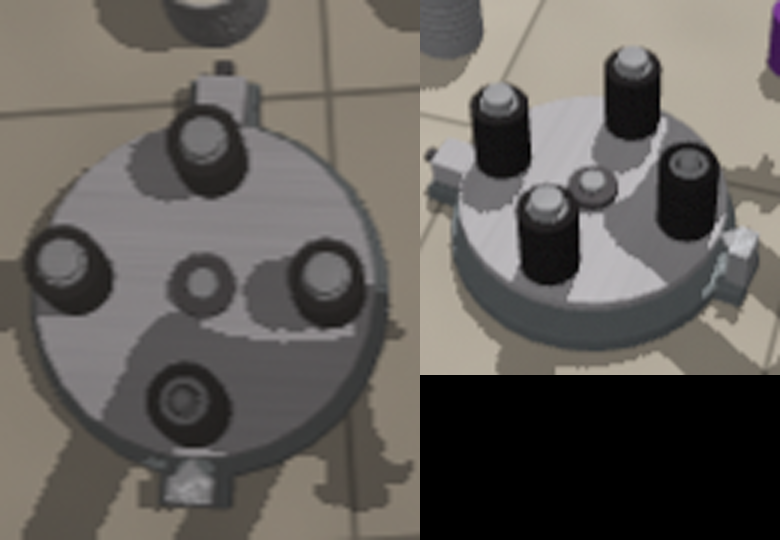

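The sleeve sits fully down on the spindle at the pointer, at top crop (187,403) and side crop (688,190). It is level with its neighbours, and the turntable reads about 173.5° against the pointer's 173°.

```bash
python3 -c "
from cell import *
print(sign_off())"
```

```text
the job is handed in; nothing more can be done
None
```

I turned the empty spindle to the loading pointer, seated the black sleeve fully on its shoulder, released it and handed the job in at about 25 s; the sign-off returned no verdict.

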